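Lock the panel turner with its index pin

ROBOT

A 6-joint arm with a two-finger parallel gripper is mounted at the origin on the work surface. World frame = base frame: x ahead of the robot, y to its left, z up, the work surface at z = 0. Lengths are in mm, angles in rad, forces in N, time in s.
With the tool pointing down it reaches from about 325 to 925 mm from the base axis. Payload 3.1 kg.
Tool frame: the origin (TCP) lies midway between the tips of the shut fingers; the grasp point (between the pads) lies behind it (r.grip_point_offset is the z of the grasp point in the tool frame, in mm); z points along the fingers, y is the line along which they close (so a half turn about z gives the same grasp; the last joint's range is limited). The gripper opens to 85 mm and grips with 20 to 120 N. Pads are 22 mm wide; open, the fingers measure 114 mm over their backs; the gripper's body (76 mm by 85 mm) begins 54 mm behind the grasp point. The pads swing forward as they close: fully open they stand 13 mm farther back than shut.
Start: joints at [-1.304, 0.217, 1.613, -0, 1.311, -0.112], TCP at [231.15, -580.697, 231.3] pointing down, gripper open.
Joint ranges: [-2.75, 2.75], [-0.78, 2.1], [0.31, 2.55], [-1.13, 4.27], [0.13, 2.63], [-2.58, 2.58]. Speed limits (rad/s): [2.79, 2.79, 3.14, 3.14, 3.14, 3.14].

INTERFACE

Orientations are given as a unit quaternion [x, y, z, w].
In Python, from rig import r gives the robot as it stands.
- The arm moves only by the shell command python3 -m inch 'ROWS' [OPENING]. ROWS is rows parted by semicolons, their numbers by spaces, 1 to 12 of them, each of 6 numbers: dx, dy, dz in mm, then a rotation vector rx, ry, rz in rad; each row shifts and turns the commanded pose from where the row before left it, along the tool's axes as they then stand; what a row does not reach is not made up. A row lasts 1/8 s, in which the tool goes at most 62.5 mm and 0.188 rad, less where a joint would pass 70% of its speed; a pose out of reach is approached as far as the arm can. OPENING is the finger opening in mm, set as the command begins (- or left out keeps the last). The fingers move at their own pace and stop on an object; the grip force is fixed at half the most. Time passes only in rows, so rows that do not move let the fingers close. It prints the time, the measured TCP pose, the force, the opening and the grip force at its end.
- r.get_state(): the state, without advancing time (a new reading comes with each control period).
- r.get_image(name): name is "scene" or "top" or "wrist"; returns (picture, depth): 420x560x3 uint8, blue, green, red; 420x560 float32, mm along the optical axis (not along the pixel's ray), 0 where there is no reading.
- r.camera_model(name): a dict with "vertical_fov" (degrees; the focal length in pixels is half the picture's height over the tangent of half this angle, whatever the lens; pixels are square), "cx", "cy" (the principal point, pixels), "k1" (the pictures are not rectified: a ray, as slopes to the right and down, at radius r is drawn at 1 + k1 r^2 times it, then the intrinsics apply), "camera_from_world" (4x4, takes a point from world to camera coordinates). Camera axes: x right, y up, looking along -z (the intrinsics and any distortion apply to the point x, -y, -z); pixel columns grow to the right and rows downward; lengths in mm; the calibration is good to about 2 mm. A picture is of the moment at which its call begins: read the wrist's pose just before it. camera_model takes no time and is no camera call; for the wrist camera it gives the pose at the moment of the call.
- r.finish_job(): hands the job in; it is judged then, once.
The state is a dict: "t": time; "q": joint angles; "qvel": joint speeds; "tau": joint torques, N m; "position": TCP position; "orientation": TCP orientation; "wrist_force": force on the tool from outside, world axes, zero at the start; "ft_torque": the same for the moment, N m; "gripper_width": finger opening in mm; "grip_force": force on a finger pad.
Only numpy, scipy, OpenCV 4.12 (cv2) and the standard library are available. Lean on these libraries where they do the work, as an engineer would, in place of code of your own. Each camera call takes 0.05 s, during which the arm holds its last target. There are 200 camera calls.

TASK

Lock the spindle of the green panel-turner head with its index pin: spin the loose spindle by the rim of its disc until you feel its detent catch, which brings its hidden cross-hole under the hole in the boss on top, then pass the red-knobbed pin down through boss and spindle until its steel collar sits on the boss, and let go. Go by feel: if the cross-hole is not lined up do not force the pin against the spindle, do not ram the collar down, and leave the brass drift and the awl in the rack.

Things in the scene. Friction and masses are not known exactly. Their poses are not given: they have to be found in the camera images.
- head: Green cast bearing head of the panel turner, bolted to the bench. Base plate 130 x 92 x 10 mm; origin under its centre, z up. Spindle axis along its own y at z 55; barrel of radius 24 mm, y -36 to 36 (top at z 79). The disc is at its -y end, the pin boss near its +y end. A boss, Ø25, rises to z 93.
- boss_hole (a point): Centre of the mouth of the boss hole on top of the head (head x 0, y 18, z 93 mm; same axes as the head). Vertical, 11.5 mm wide, chamfered 2 mm, 24 mm deep to the spindle's hidden brass sleeve (Ø28), whose cross-hole (12 mm, right through, so every half turn) must be under it for the pin to pass. A sprung ball 12 mm down drags on the pin: about 8 N slides it.
- disc_centre (a point): Centre of the grey knurled spindle disc, on the spindle axis (head x 0, y -45, z 55 mm; head's axes). Ø76, 10 mm thick along y; rim 14 mm above the barrel: pinch it from above. Turns endlessly, under 3 N at the rim; where the cross-hole is upright a sprung detent draws it in over the last 0.1 rad, centres it if let go, and holds to 8-15 N. Nothing shows that angle.
- pin: Steel index pin with red knob, upright in the rack. Origin at its tip, z up along it. Shank Ø10, 66 mm long, tip chamfered; collar Ø21 from 66 to 70; red knob Ø18 from 70 to 92 mm. About 60 g. Home when the collar lies on the boss, the tip then 66 mm below the mouth of the hole.
- rack: Drilled timber block 56 x 156 x 50 mm, fixed; origin under its centre. Three holes 14 mm wide, 44 mm deep, in a row along its y at -48, 0 and 48 mm, hold the pin, the drift and the awl in any order, each standing at z 6 mm.
- drift: Plain brass rod Ø10, 88 mm long, standing in the rack, origin at its lower end. Stays there.
- awl: Awl standing in the rack, steel shank Ø8, brown wooden handle Ø24 from 62 to 104 mm above its lower end (origin). Stays there.
Not all that is in view belongs to the job. Of the things that look like the pin, the middle-sized one is meant.

How it is judged (in metres and radians):
On the way, in this order (a step that is already met when the one before it is completed fails the run):
1. the pin's tip is in the boss hole, at least 8 mm down (z of pin in the frame of boss_hole below -0.008 m and horizontal distance between pin and boss_hole below 0.005 m), for 0.05 s.
2. the pin's tip has passed through the spindle's cross-hole (z of pin in the frame of boss_hole below -0.053 m and horizontal distance between pin and boss_hole below 0.005 m), for 0.05 s.
At the end, for the whole second after the job is handed in: The pin stands in the boss hole through the spindle, upright, its collar down on the boss to within 2 mm, at rest and released; the brass drift and the awl are still in their rack holes (moved less than 30 mm) (z of pin in the frame of boss_hole below -0.064 m and horizontal distance between pin and boss_hole below 0.004 m and angle between pin's own z axis and vertical below 0.1 rad and linear speed of pin below 0.02 m/s and distance of each of drift, awl from where it was at the start of the episode below 0.03 m); the robot touches nothing.
It fails at once if the pin's tip is pressed on anything with more than 35 N, or the lower 45 mm of its shank is loaded with more than 40 N (forced while the spindle is not lined up) (contact force between pin_c1 and anything else above 35 N or contact force between pin_c0 and anything else above 40 N).
It fails at once if the pin's collar is driven onto the head with more than 40 N (contact force between pin_c3 and head above 40 N).
It fails at once if the drift or the awl is lifted out of the rack or knocked over (distance of any of drift, awl from where it was at the start of the episode above 0.04 m).
It also fails if it takes over 67 s, if anything falls off the work surface, if the arm or the gripper's body presses on something with over 40 N, if the wrist force passes 120 N, or if a joint passes its speed limit or range.

## Working session

There is one attempt and no reset: what is moved stays moved. The work goes in short steps, Python scripts to look and compute and a shell command to move; the robot and the scene stay as the last step left them, time stands still between calls to the robot, and variables do not carry over. Pictures are saved under pics/ and viewed, at most 10 in all, crops included, and the job is handed in when it is done.

```bash
mkdir -p pics; ls
cat > h.py <<'E'
import numpy as np, cv2
from scipy.spatial.transform import Rotation as R
from rig import r
def pts(name,d,m=None):
    """world points for all pixels from depth"""
    m=m or r.camera_model(name); H,W=d.shape
    f=H/2/np.tan(np.radians(m["vertical_fov"])/2)
    K=np.array([[f,0,m["cx"]],[0,f,m["cy"]],[0,0,1.]])
    g=np.stack(np.meshgrid(np.arange(W),np.arange(H)),-1).reshape(-1,1,2).astype(np.float64)
    u=cv2.undistortPoints(g,K,np.array([m["k1"],0,0,0.])).reshape(H,W,2)
    c=np.dstack([u[...,0]*d,-u[...,1]*d,-d,np.ones_like(d)])
    return (c@np.linalg.inv(m["camera_from_world"]).T)[...,:3], u
def ray(name,u,z,m=None):
    m=m or r.camera_model(name); T=np.linalg.inv(m["camera_from_world"])
    v=T[:3,:3]@np.array([u[0],-u[1],-1]); o=T[:3,3]
    return o+v*(z-o[2])/v[2]
E
python3 - <<'E'
from h import *
for n in("top","scene"):
    m=r.camera_model(n);im,d=r.get_image(n);cv2.imwrite(f"pics/{n}.png",im);np.savez(f"{n}.npz",im=im,d=d)
    print(n,m["vertical_fov"],m["k1"],np.linalg.inv(m["camera_from_world"])[:3].round(2).tolist())
print(r.get_state(),r.grip_point_offset)
E
```

```text
pics
top 51.59540756223968 0.005111500381119438 [[0.02, 0.99, -0.15, 421.58], [-1.0, 0.02, 0.03, 119.92], [0.03, 0.15, 0.99, 799.84]]
scene 43.212795999271435 -0.15128925722386963 [[-0.85, -0.32, 0.42, 848.19], [0.53, -0.54, 0.65, 641.86], [0.02, 0.77, 0.63, 603.93]]
{'t': 0.1, 'q': array([-1.30421200e+00,  2.17684688e-01,  1.61482252e+00,  1.44340145e-05,
        1.31132026e+00, -1.12239037e-01]), 'qvel': array([-0.0002403 , -0.00283231, -0.00339467,  0.00033651, -0.00058981,
        0.00152204]), 'tau': array([-3.72644490e-04, -3.98072720e+01, -3.04970419e+01, -1.78992705e-04,
        4.23314661e-03,  1.27127399e-05]), 'position': array([ 230.94227502, -579.94794022,  230.06965165]), 'orientation': array([ 9.82114912e-01,  1.88279186e-01, -7.91951454e-05, -1.11461949e-03]), 'wrist_force': array([-0.58834585,  0.78325021, -0.59780326]), 'ft_torque': array([ 0.03470324, -0.01426779,  0.00724873]), 'grip_force': 0.0, 'gripper_width': 85.58722315015146} -18.700000000000003
```

View pics/top.png

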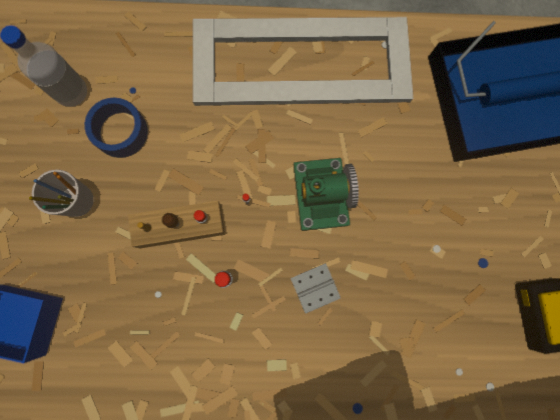

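View pics/scene.png

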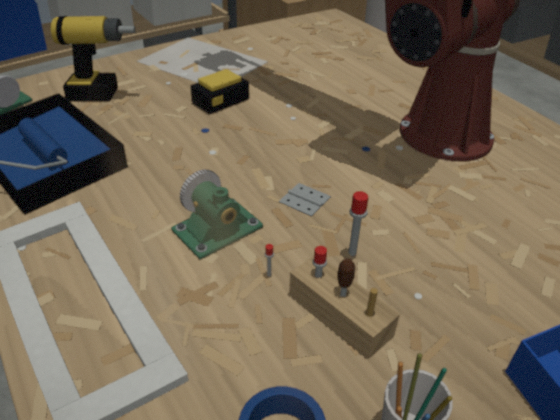

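The top view shows the rack with the drift at (145,227), the awl at (170,220) and the middle-sized red pin at (200,216). The red decoys are at (246,198), small, and (222,279), large. The head is at (322,192), its boss hole at about (318,187) and its disc at (352,187). The scene view agrees.

Run:
```python
from h import *
np.set_printoptions(precision=1,suppress=True)
P={}
for n in("top","scene"):
    a=np.load(n+".npz");im,d=a["im"],a["d"];p,u=pts(n,d);P[n]=(im,d,p,u)
    hsv=cv2.cvtColor(im,cv2.COLOR_BGR2HSV);h,s,v=cv2.split(hsv)
    red=(((h<6)|(h>174))&(s>170)&(v>90)).astype(np.uint8)
    k,l,st,c=cv2.connectedComponentsWithStats(red)
    for i in range(1,k):
        if st[i,4]>15 and (n=="top" or c[i][0]<400):
            q=p[l==i]; t=q[q[:,2]>np.percentile(q[:,2],95)-4]
            print(n,"red",c[i],st[i,4],"topz",np.percentile(q[:,2],95),"mean top",t.mean(0),"ext",np.ptp(t,axis=0))
# clouds by world region from both
Q=np.vstack([P[n][2].reshape(-1,3) for n in P]); C=np.vstack([P[n][0].reshape(-1,3) for n in P]).astype(int)
src=np.repeat([0,1],[420*560]*2)
im,d,p,u=P["top"]
c0=p[192,322];print("head px",c0, "boss",p[187,318],"rack",p[225,185])
for s,nm in((0,"top"),(1,"scene")):
    near=(src==s)&(np.hypot(*(Q[:,:2]-c0[:2]).T)<110)
    g=near&(C[:,1]>C[:,2]*1.25)&(C[:,1]>C[:,0]*1.1)
    b=g&(Q[:,2]>4)&(Q[:,2]<16)
    rc=cv2.minAreaRect(Q[b][:,:2].astype(np.float32));print(nm,"base",b.sum(),rc)
    b=g&(Q[:,2]>89)&(Q[:,2]<98);print(nm,"boss top",b.sum(),Q[b].mean(0),np.ptp(Q[b],axis=0))
    rk=(src==s)&(np.hypot(*(Q[:,:2]-p[225,185][:2]).T)<110)&(abs(Q[:,2]-50)<4)&(C[:,2]>C[:,0]+15)
    if rk.sum()>50: print(nm,"rack",rk.sum(),cv2.minAreaRect(Q[rk][:,:2].astype(np.float32)),Q[rk].mean(0))
    dk=near&(abs(C[:,1]-C[:,2])<18)&(abs(C[:,1]-C[:,0])<25)&(Q[:,2]>40)&(Q[:,1]<c0[1])
    if dk.sum()>10: print(nm,"disc",dk.sum(),cv2.minAreaRect(Q[dk][:,:2].astype(np.float32)),Q[dk].mean(0),Q[dk][:,2].max())
big=[cv2.resize(im[a:b,c:e],None,fx=6,fy=6,interpolation=cv2.INTER_CUBIC) for a,b,c,e in((145,240,290,365),(195,255,125,215))]
w=np.zeros((570,800,3),np.uint8);w[:570,:450]=big[0];x=cv2.resize(big[1],(350,233));w[:233,450:]=x
cv2.imwrite("pics/crop.png",w)
```

```text
top red [245.4 196.6] 30 topz 64.60213243694176 mean top [553.3 158.1  63.2] ext [9.2 8.8 4.5]
top red [199.  215.1] 79 topz 99.7357067270856 mean top [515.  230.5  98. ] ext [14.8 14.8  5.6]
top red [221.8 278.9] 166 topz 123.9855862196907 mean top [414.  186.8 126.4] ext [ 21.3  77.5 679.8]
scene red [360.1 201.8] 223 topz 125.00991367568817 mean top [414.6 191.1 123.7] ext [19.  20.5  4.7]
scene red [268.9 248.7] 47 topz 65.71955032751615 mean top [553.1 161.   64.4] ext [10.7  9.2  4.1]
scene red [320.3 254.2] 147 topz 100.29886235820364 mean top [515.4 234.3  99. ] ext [15.8 15.1  5.3]
head px [562.   27.5  76.9] boss [572.1  33.5  69.4] rack [503.5 261.   49. ]
top base 1061 ((573.0227661132812, 20.53520965576172), (127.56624603271484, 89.18126678466797), 7.207398414611816)
top boss top 136 [570.8  39.2  92.3] [23.9 23.5  6.6]
top rack 2536 ((510.9051208496094, 256.61077880859375), (56.64625549316406, 201.9144744873047), 10.557888984680176) [505.4 279.2  49.8]
top disc 498 ((574.804443359375, 0.4409904479980469), (75.72380828857422, 59.3732795715332), 7.021631240844727) [572.6 -17.8  76. ] 95.36145882674646
scene base 775 ((572.9024047851562, 23.416919708251953), (128.57931518554688, 91.12094116210938), 6.939805030822754)
scene boss top 80 [569.9  40.3  93.8] [21.1 23.7  6.8]
scene rack 3071 ((509.326416015625, 257.7046813964844), (59.095848083496094, 202.28689575195312), 10.398772239685059) [508.7 288.6  51.2]
scene disc 906 ((575.042724609375, -1.8399581909179688), (77.48900604248047, 55.51527404785156), 6.637012004852295) [586.7 -11.8  72. ] 96.86101259267878
```

View pics/crop.png

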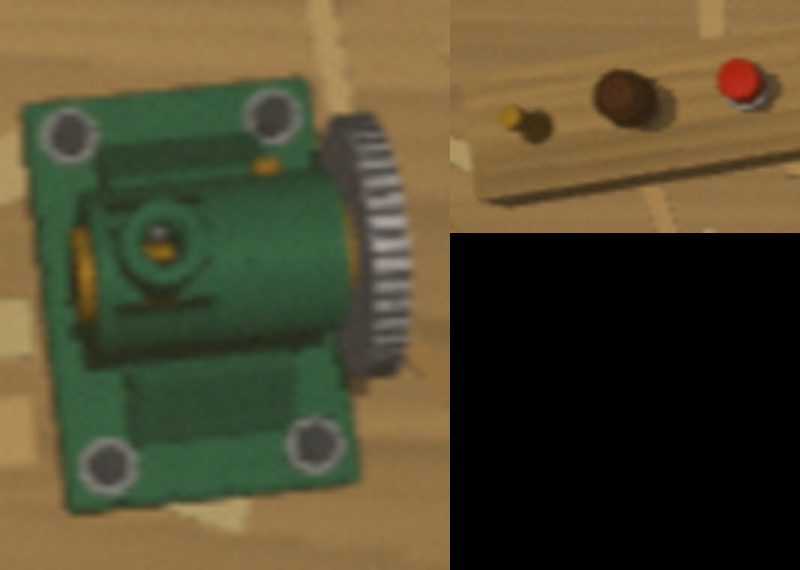

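The crop confirms the head yaw of about +7°. The boss is at (570.5, 40) and z 93, and the disc centre is expected at (578.5, -22.7). The base, boss and disc sizes all match those given. The pin is at about (515, 232), with its top at z 98 as it should be. Next I move over the disc.

```bash
python3 -m inch '44 -32 0 0 0 0;44 -32 0 0 0 0;44 -32 0 0 0 0;44 -32 0 0 0 0;44 -32 0 0 0 0;44 -32 0 0 0 0;44 -32 0 0 0 0;44 -32 0 0 0 0;44 -32 0 0 0 0;44 -32 0 0 0 0;44 -32 0 0 0 0;44 -32 0 0 0 0' 30; python3 -m inch '0 0 0 0 0 0.13;0 0 0 0 0 0.127;0 0 0 0 0 0;0 0 0 0 0 0'
cat >> h.py <<'E'
YAW=np.radians(7.0)
def go(target,yaw=YAW):
    """tool-axes shift and turn from measured pose to TCP target, tool down, tool x at yaw"""
    s=r.get_state();A=R.from_quat(s["orientation"])
    B=R.from_matrix(np.array([[np.cos(yaw),np.sin(yaw),0],[np.sin(yaw),-np.cos(yaw),0],[0,0,-1]]).astype(float))
    print("shift",A.inv().apply(np.array(target)-s["position"]).round(1),"turn",(A.inv()*B).as_rotvec().round(3),"F",s["wrist_force"].round(1),"t",round(s["t"],2))
E
python3 - <<'E'
from h import *
go([578.5,-22.7,110])
im,d=r.get_image("wrist");m=r.camera_model("wrist");cv2.imwrite("pics/w1.png",im);p,u=pts("wrist",d,m)
np.savez("w1.npz",im=im,d=d,p=p,u=u)
C=im.astype(int)
g=(C[...,1]>C[...,2]*1.25)&(C[...,1]>C[...,0]*1.1)
for lo,hi in((4,16),(89,98)):
    b=g&(p[...,2]>lo)&(p[...,2]<hi)&(abs(p[...,0]-573)<110)&(abs(p[...,1]-22)<110)
    print(b.sum(),cv2.minAreaRect(p[b][:,:2].astype(np.float32)),p[b].mean(0).round(1))
E
```

```text
t: 1.6
position: [580.1, -27.0, 230.8]
orientation: [0.982, 0.188, -0.0, -0.0]
wrist_force: [0.2, -0.1, 0.3]
gripper_width: 30.3
grip_force: 0.0
t: 2.1
position: [579.4, -28.8, 230.9]
orientation: [0.998, 0.062, -0.0, -0.0]
wrist_force: [-0.4, 0.5, 0.4]
gripper_width: 30.3
grip_force: 0.0
shift [-1.000e-01 -6.100e+00  1.209e+02] turn [-0.     0.001  0.001] F [-0.4  0.5  0.4] t 2.1
2095 ((572.614501953125, 21.156597137451172), (127.33354187011719, 89.26233673095703), 7.434240818023682) [588.3  22.7  11.2]
489 ((562.71142578125, 17.022281646728516), (71.7021484375, 24.704547882080078), 70.31241607666016) [570.9  38.8  93.6]
```

View pics/w1.png

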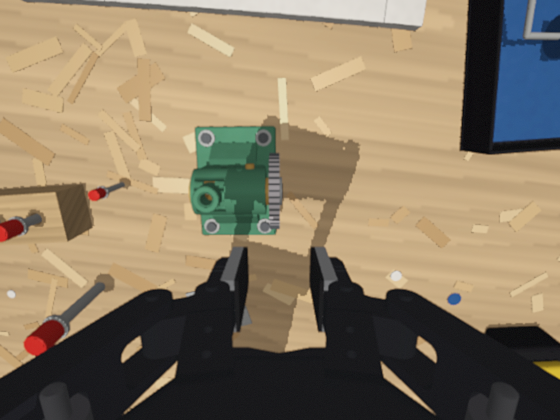

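The wrist view shows the head at (235,180), with the boss at (207,197) and the disc rim at (273,190). This agrees with the estimates, so I descend on the rim and pinch.

```bash
python3 -m inch '0 -6 30 0 0 0;0 0 40 0 0 0;0 0 40 0 0 0;0 0 15 0 0 0;0 0 12 0 0 0;0 0 10.5 0 0 0;0 0 0 0 0 0'; python3 -m inch '0 0 0 0 0 0;0 0 0 0 0 0;0 0 0 0 0 0;0 0 0 0 0 0' 5; python3 -c "
from h import *
go([578.5,-22.7,83])
print(r.get_state()['ft_torque'])"
```

```text
t: 3.02
position: [579.1, -22.8, 83.8]
orientation: [0.998, 0.061, -0.0, -0.0]
wrist_force: [-0.2, 0.2, -0.0]
gripper_width: 30.1
grip_force: 0.0
t: 3.52
position: [580.1, -24.1, 85.1]
orientation: [0.998, 0.061, 0.001, 0.001]
wrist_force: [-0.2, -5.8, 2.8]
gripper_width: 7.5
grip_force: 60.8
shift [-1.4 -1.6  2.1] turn [ 0.003 -0.002  0.   ] F [-0.2 -5.8  2.8] t 3.52
[-0.86469894  0.08819949  0.06431364]
```

Gripped. Now I swing the rim about the spindle axis and watch the tangential force, which is roughly world x.

```bash
f(){ grep -E "wrist|position" | tr '\n' ' '; echo; }
python3 -m inch '-1.7 0 0.05 0 0.06 0' |f; python3 -m inch '-1.7 0 0.05 0 0.06 0' |f; python3 -m inch '-1.7 0 0.05 0 0.06 0' |f; python3 -m inch '-1.7 0 0.05 0 0.06 0' |f; python3 -m inch '-1.7 0 0.05 0 0.06 0' |f; python3 -m inch '-1.7 0 0.05 0 0.06 0' |f; python3 -m inch '-1.7 0 0.05 0 0.06 0' |f; python3 -m inch '-1.7 0 0.05 0 0.06 0' |f; python3 -m inch '-1.7 0 0.05 0 0.06 0' |f; python3 -m inch '-1.7 0 0.05 0 0.06 0' |f
python3 -c "
from h import *
s=r.get_state();print(s['t'],s['q'].round(2),s['ft_torque'],s['gripper_width'],R.from_quat(s['orientation']).as_matrix()[:,2])"
```

```text
position: [579.2, -24.3, 85.1] wrist_force: [2.2, -5.2, 1.5] 
position: [577.3, -24.5, 85.1] wrist_force: [2.1, -4.8, 0.1] 
position: [575.5, -24.7, 85.0] wrist_force: [0.9, -5.2, 0.5] 
position: [573.8, -24.9, 84.7] wrist_force: [1.3, -4.1, 1.8] 
position: [572.1, -25.2, 84.4] wrist_force: [-0.4, -4.9, 2.8] 
position: [570.5, -25.4, 83.9] wrist_force: [-0.4, -4.4, 3.7] 
position: [568.8, -25.6, 83.4] wrist_force: [-1.7, -3.9, 4.6] 
position: [567.3, -25.8, 82.7] wrist_force: [-3.9, -2.8, 5.8] 
position: [565.7, -26.0, 82.0] wrist_force: [-5.4, -2.1, 8.2] 
position: [564.1, -26.3, 81.1] wrist_force: [-7.6, 0.0, 10.7] 
4.775 [-0.3   0.03  2.27  0.71  0.36  0.54] [0.04787362 0.77760445 0.18354969] 7.5445224285763866 [ 0.56540081  0.06580475 -0.82218712]
```

No detent in this 0.6 rad. The rising force is radial, from a small pivot error. I open, swing back to −0.6, and take a new grip.

```bash
cat >> h.py <<'E'
def arc(th,c=(577.5,-22.8,54.5),rad=29.5):
    s=r.get_state();A=R.from_quat(s["orientation"]);y=YAW
    B=R.from_matrix(np.array([[np.cos(y),np.sin(y),0],[np.sin(y),-np.cos(y),0],[0,0,-1.]]))*R.from_rotvec([0,th,0])
    t=np.array(c)-rad*B.as_matrix()[:,2]
    print("shift",A.inv().apply(t-s["position"]).round(1),"turn",(A.inv()*B).as_rotvec().round(3),"F",s["wrist_force"].round(1),"t",round(s["t"],2))
E
python3 -m inch '0 0 0 0 0 0;0 0 0 0 0 0;4.4 0 0.3 0 -0.15 0;4.4 0 0.3 0 -0.15 0;4.4 0 0.3 0 -0.15 0;4.4 0 0.3 0 -0.15 0;4.4 0 0.3 0 -0.15 0;4.4 0 0.3 0 -0.15 0;4.4 0 0.3 0 -0.15 0;4.4 0 0.3 0 -0.15 0;0 0 0 0 0 0' 30; python3 -c "
from h import *
arc(-.6);print(r.get_state()['q'].round(2))"
```

```text
t: 6.15
position: [596.0, -15.9, 75.3]
orientation: [0.959, 0.064, -0.275, 0.013]
wrist_force: [-0.6, 0.0, -0.1]
gripper_width: 29.9
grip_force: 0.0
shift [-4.   4.5 -1.7] turn [-0.004 -0.042  0.013] F [-0.6  0.  -0.1] t 6.15
[-0.09  0.68  1.37 -0.11  1.64  1.37]
```

```bash
f(){ grep -E "wrist|position" | tr '\n' ' '; echo; }
python3 -m inch '-4 4.5 -1.7 -0.004 -0.042 0.013;0 0 0 0 0 0;0 0 0 0 0 0;0 0 0 0 0 0;0 0 0 0 0 0' 5|f;python3 -c "
from h import *
arc(-.6);print(r.get_state()['q'].round(2))"
python3 -m inch '-1.8 0 0.05 0 0.06 0' |f; python3 -m inch '-1.8 0 0.05 0 0.06 0' |f; python3 -m inch '-1.8 0 0.05 0 0.06 0' |f; python3 -m inch '-1.8 0 0.05 0 0.06 0' |f; python3 -m inch '-1.8 0 0.05 0 0.06 0' |f; python3 -m inch '-1.8 0 0.05 0 0.06 0' |f; python3 -m inch '-1.8 0 0.05 0 0.06 0' |f; python3 -m inch '-1.8 0 0.05 0 0.06 0' |f
python3 -c "
from h import *
arc(-.12);s=r.get_state();print(s['t'],s['q'].round(2),s['ft_torque'],s['gripper_width'])"
```

```text
position: [593.8, -22.4, 83.4] wrist_force: [-0.3, -3.9, -2.1] 
shift [ 2.8 -1.6  3.5] turn [ 0.001 -0.005 -0.002] F [-0.3 -3.9 -2.1] t 6.78
[-0.09  0.7   1.35 -0.12  1.68  1.38]
position: [593.1, -22.5, 83.7] wrist_force: [-0.4, -4.1, -3.9] 
position: [591.3, -22.7, 84.5] wrist_force: [1.3, -5.2, -6.3] 
position: [589.5, -22.9, 85.3] wrist_force: [1.2, -4.1, -5.4] 
position: [587.7, -23.2, 85.9] wrist_force: [2.1, -4.4, -6.8] 
position: [585.8, -23.4, 86.4] wrist_force: [0.8, -3.8, -7.1] 
position: [584.0, -23.6, 86.7] wrist_force: [2.5, -5.3, -9.0] 
position: [582.1, -23.9, 87.0] wrist_force: [2.3, -5.7, -8.9] 
position: [580.3, -24.1, 87.2] wrist_force: [2.1, -4.5, -8.3] 
shift [ 1.3 -1.6  3.2] turn [ 0.002 -0.006 -0.001] F [ 2.1 -4.5 -8.3] t 7.78
7.775 [-0.15  0.35  1.74 -0.03  1.16  1.32] [-0.8169186  -0.41611778  0.15988498] 7.429567241693061
```

```bash
f(){ grep -E "wrist|position" | tr '\n' ' '; echo; }
python3 -m inch '-1.8 0 1 0 0.06 0' |f; python3 -m inch '-1.8 0 0.5 0 0.06 0' |f; python3 -m inch '-1.8 0 0.05 0 0.06 0' |f; python3 -m inch '-1.8 0 0.05 0 0.06 0' |f; python3 -m inch '-1.8 0 0.05 0 0.06 0' |f; python3 -m inch '-1.8 0 0.05 0 0.06 0' |f; python3 -m inch '-1.8 0 0.05 0 0.06 0' |f; python3 -m inch '-1.8 0 -0.1 0 0.06 0' |f;python3 -m inch '-1.8 0 -0.1 0 0.06 0' |f;python3 -m inch '-1.8 0 -0.1 0 0.06 0' |f;python3 -m inch '-1.8 0 -0.1 0 0.06 0' |f
python3 -c "
from h import *
arc(.54);s=r.get_state();print(s['t'],s['q'].round(2),s['ft_torque'],s['gripper_width'])"
```

```text
position: [578.6, -24.3, 87.1] wrist_force: [1.5, -4.8, -3.8] 
position: [576.8, -24.6, 87.1] wrist_force: [2.0, -5.0, -3.5] 
position: [574.8, -24.8, 86.9] wrist_force: [2.0, -4.9, -6.6] 
position: [573.0, -25.0, 86.6] wrist_force: [2.6, -6.6, -6.5] 
position: [571.2, -25.2, 86.2] wrist_force: [3.2, -5.9, -8.1] 
position: [569.4, -25.5, 85.7] wrist_force: [3.8, -5.6, -8.7] 
position: [567.6, -25.7, 85.1] wrist_force: [4.7, -4.9, -9.8] 
position: [565.8, -25.9, 84.4] wrist_force: [7.5, -5.5, -13.8] 
position: [564.1, -26.1, 83.7] wrist_force: [10.0, -3.8, -17.2] 
position: [562.3, -26.4, 82.7] wrist_force: [13.1, -2.8, -20.5] 
position: [560.7, -26.6, 81.8] wrist_force: [18.3, -0.8, -24.7] 
shift [ 0.6 -1.7  2.7] turn [ 0.003 -0.005 -0.001] F [ 18.3  -0.8 -24.7] t 9.15
9.15 [-0.28  0.03  2.24  0.53  0.41  0.73] [-0.38966805  0.08079282 -0.15026224] 7.204621521572592
```

Still only plain drag of about 2–3 N along the rim. 1.74 of 3.14 rad is covered. I regrip again, letting the arm settle before measuring this time.

```bash
python3 -m inch '0 0 0 0 0 0;0 0 0 0 0 0;3.7 0 0.3 0 -0.125 0;3.7 0 0.3 0 -0.125 0;3.7 0 0.3 0 -0.125 0;3.7 0 0.3 0 -0.125 0;3.7 0 0.3 0 -0.125 0;3.7 0 0.3 0 -0.125 0;3.7 0 0.3 0 -0.125 0;3.7 0 0.3 0 -0.125 0;3.7 0 0.3 0 -0.125 0' 30; python3 -m inch '0 0 0 0 0 0;0 0 0 0 0 0;0 0 0 0 0 0';python3 -c "
from h import *
arc(-.6);print(r.get_state()['q'].round(2))"
```

```text
t: 10.52
position: [594.7, -21.2, 83.6]
orientation: [0.956, 0.058, -0.286, 0.018]
wrist_force: [0.5, -0.6, -1.0]
gripper_width: 30.0
grip_force: 0.0
t: 10.9
position: [593.0, -21.9, 83.5]
orientation: [0.957, 0.058, -0.285, 0.018]
wrist_force: [-0.5, 0.5, 0.1]
gripper_width: 29.8
grip_force: 0.0
shift [ 3.5 -1.   3.3] turn [ 0.    -0.022 -0.001] F [-0.5  0.5  0.1] t 10.9
[-0.09  0.68  1.36 -0.12  1.66  1.38]
```

```bash
f(){ grep -E "wrist|position" | tr '\n' ' '; echo; }
python3 -m inch '3.5 -1 2.8 0 -0.022 0;0 0 0 0 0 0;0 0 0 0 0 0;0 0 0 0 0 0'|f;python3 -m inch '0 0 0 0 0 0;0 0 0 0 0 0;0 0 0 0 0 0;0 0 0 0 0 0' 5|f;python3 -c "
from h import *
arc(-.6)"
python3 -m inch '-1.8 0 0.05 0 0.06 0' |f; python3 -m inch '-1.8 0 0.05 0 0.06 0' |f; python3 -m inch '-1.8 0 0.05 0 0.06 0' |f; python3 -m inch '-1.8 0 0.05 0 0.06 0' |f; python3 -m inch '-1.8 0 0.05 0 0.06 0' |f; python3 -m inch '-1.8 0 0.05 0 0.06 0' |f; python3 -m inch '-1.8 0 0.05 0 0.06 0' |f; python3 -m inch '-1.8 0 0.05 0 0.06 0' |f
python3 -c "
from h import *
arc(-.12);s=r.get_state();print(s['t'],s['q'].round(2),s['ft_torque'],s['gripper_width'])"
```

```text
position: [594.2, -20.8, 77.7] wrist_force: [0.9, -1.1, 0.1] 
position: [594.5, -22.4, 78.0] wrist_force: [0.8, -4.5, 0.6] 
shift [-0.7 -1.6 -0.5] turn [ 0.003  0.002 -0.002] F [ 0.8 -4.5  0.6] t 11.9
position: [593.7, -22.5, 78.5] wrist_force: [1.4, -6.2, -1.1] 
position: [592.1, -22.7, 79.5] wrist_force: [2.3, -4.2, -0.4] 
position: [590.6, -22.9, 80.3] wrist_force: [3.0, -5.3, -2.6] 
position: [589.0, -23.1, 81.0] wrist_force: [2.6, -4.9, -3.3] 
position: [587.4, -23.3, 81.6] wrist_force: [3.0, -5.6, -2.7] 
position: [585.8, -23.5, 82.1] wrist_force: [4.0, -5.9, -3.6] 
position: [583.9, -23.7, 82.5] wrist_force: [2.8, -5.7, -4.1] 
position: [582.1, -23.9, 82.8] wrist_force: [2.6, -5.5, -5.0] 
shift [-1.1 -1.7 -0.9] turn [ 0.004 -0.002 -0.001] F [ 2.6 -5.5 -5. ] t 12.9
12.9 [-0.14  0.37  1.73 -0.04  1.16  1.32] [-0.80197857 -0.68584621  0.17893683] 7.530209341736397
```

```bash
f(){ grep -E "wrist|position" | tr '\n' ' '; echo; }
python3 -m inch '-1.8 0.3 0.5 0 0.06 0' |f; python3 -m inch '-1.8 0.3 0.3 0 0.06 0' |f; python3 -m inch '-1.8 0.3 0.2 0 0.06 0' |f; python3 -m inch '-1.8 0 0.2 0 0.06 0' |f; python3 -m inch '-1.8 0 0.1 0 0.06 0' |f; python3 -m inch '-1.8 0 0.1 0 0.06 0' |f; python3 -m inch '-1.8 0 0.1 0 0.06 0' |f; python3 -m inch '-1.8 0 0.1 0 0.06 0' |f;python3 -m inch '-1.8 0 0.1 0 0.06 0' |f;python3 -m inch '-1.8 0 0.1 0 0.06 0' |f
python3 -c "
from h import *
arc(.48);s=r.get_state();print(s['t'],s['q'].round(2),s['ft_torque'],s['gripper_width'])"
```

```text
position: [580.3, -24.2, 82.9] wrist_force: [2.0, -4.4, -1.6] 
position: [578.9, -24.4, 82.9] wrist_force: [4.6, -3.7, -2.6] 
position: [578.1, -24.5, 83.0] wrist_force: [8.6, -2.5, -5.3] 
position: [577.9, -24.6, 83.2] wrist_force: [13.8, 0.4, -9.4] 
position: [577.5, -24.7, 83.5] wrist_force: [15.7, 1.1, -13.2] 
position: [576.7, -24.8, 83.9] wrist_force: [19.1, 3.1, -13.9] 
position: [574.0, -25.1, 83.5] wrist_force: [9.6, 1.2, -4.8] 
position: [571.6, -25.5, 82.9] wrist_force: [12.8, 3.5, -8.0] 
position: [570.2, -25.7, 82.6] wrist_force: [16.0, 6.7, -9.2] 
position: [568.7, -25.9, 82.0] wrist_force: [18.1, 8.4, -9.6] 
shift [-4.6 -2.  -0.9] turn [ 0.004 -0.01  -0.003] F [18.1  8.4 -9.6] t 14.15
14.15 [-0.26  0.06  2.19  0.4   0.46  0.87] [ 1.11594998 -1.79610893  0.56493006] 7.522973867637989
```

The detent was felt around x≈578 (resistance up to about 15 N), then something gave. I'll release, move back to a tilt of 0.3, regrip and probe backwards in small steps.

```bash
python3 -m inch '0 0 0 0 0 0;0 0 0 0 0 0;3 0 0 0 -0.09 0;3 0 0 0 -0.09 0;0 0 0 0 0 0;0 0 0 0 0 0;0 0 0 0 0 0' 30;python3 -c "
from h import *
arc(.3,c=(577.5,-24,54.5));print(r.get_state()['q'].round(2))"
```

```text
t: 15.02
position: [567.6, -24.5, 79.9]
orientation: [0.987, 0.06, 0.147, -0.009]
wrist_force: [0.4, 0.0, -0.3]
gripper_width: 30.0
grip_force: 0.0
shift [ 1.9  0.8 -2.4] turn [ 0.     0.004 -0.001] F [ 0.4  0.  -0.3] t 15.03
[-0.22  0.13  2.06  0.16  0.68  1.12]
```

```bash
f(){ grep -E "wrist|position" | tr '\n' ' '; echo; }
python3 -m inch '1.9 0.8 -2.4 0 0 0;0 0 0 0 0 0;0 0 0 0 0 0'|f;python3 -m inch '0 0 0 0 0 0;0 0 0 0 0 0;0 0 0 0 0 0;0 0 0 0 0 0' 5|f
python3 -m inch '1.2 0 0.02 0 -0.04 0' |f;python3 -m inch '1.2 0 0.02 0 -0.04 0' |f;python3 -m inch '1.2 0 0.02 0 -0.04 0' |f;python3 -m inch '1.2 0 0.02 0 -0.04 0' |f
python3 -c "
from h import *
arc(.14,c=(577.5,-24,54.5));s=r.get_state();print(s['ft_torque'])"
```

```text
position: [570.3, -25.5, 83.9] wrist_force: [0.1, -0.6, 0.8] 
position: [570.3, -25.6, 83.9] wrist_force: [-3.1, -1.4, 3.9] 
position: [570.6, -25.5, 84.1] wrist_force: [-4.9, -1.8, 2.6] 
position: [571.9, -25.4, 84.5] wrist_force: [-4.6, -1.9, 3.8] 
position: [573.1, -25.2, 84.7] wrist_force: [-4.4, -0.8, 4.5] 
position: [574.2, -25.0, 84.9] wrist_force: [-5.0, -0.6, 4.4] 
shift [-0.9 -0.6  1.1] turn [ 0.001  0.006 -0.   ] F [-5.  -0.6  4.4] t 16.4
[-0.23989396  0.47609719  0.19494497]
```

It turns freely, so the disc had broken out past the detent. I carry on back towards it.

```bash
f(){ grep -E "wrist|position" | tr '\n' ' '; echo; }
python3 -m inch '1.2 0 0.02 0 -0.04 0' |f;python3 -m inch '1.2 0 0.02 0 -0.04 0' |f;python3 -m inch '1.2 0 0.02 0 -0.04 0' |f;python3 -m inch '1.2 0 0.02 0 -0.04 0' |f
python3 -c "
from h import *
arc(-.02,c=(577.5,-24,54.5));s=r.get_state();print(s['ft_torque'])"
```

```text
position: [575.4, -24.9, 85.1] wrist_force: [-3.6, -1.8, 3.7] 
position: [576.6, -24.7, 85.2] wrist_force: [-3.9, -2.1, 4.8] 
position: [577.9, -24.6, 85.3] wrist_force: [-3.8, -1.0, 4.2] 
position: [579.2, -24.4, 85.3] wrist_force: [-3.1, -1.5, 3.8] 
shift [-1.  -0.6  1.3] turn [ 0.001  0.006 -0.   ] F [-3.1 -1.5  3.8] t 16.9
[-0.20547666  0.38536436  0.27281288]
```

```bash
f(){ grep -E "wrist|position" | tr '\n' ' '; echo; }
python3 -m inch '1.2 0 0.02 0 -0.04 0' |f;python3 -m inch '1.2 0 0.02 0 -0.04 0' |f;python3 -m inch '1.2 0 0.02 0 -0.04 0' |f;python3 -c "
from h import *
s=r.get_state();print(s['ft_torque'])"
```

```text
position: [580.8, -24.2, 85.2] wrist_force: [-1.5, -1.3, 3.1] 
position: [582.0, -24.1, 85.1] wrist_force: [-0.9, -0.8, 1.0] 
position: [583.6, -23.8, 84.9] wrist_force: [-0.5, -0.8, 0.5] 
[-0.17038765 -0.03924317  0.34309494]
```

```bash
f(){ grep -E "wrist|position" | tr '\n' ' '; echo; }
python3 -m inch '1.2 0 0.02 0 -0.04 0' |f;python3 -m inch '0.9 0 0.02 0 -0.03 0' |f
```

```text
position: [584.8, -23.7, 84.6] wrist_force: [0.2, -1.4, 2.1] 
position: [585.3, -23.6, 84.5] wrist_force: [-2.1, -0.1, 4.9]
```

```bash
f(){ grep -E "wrist|position" | tr '\n' ' '; echo; }
python3 -m inch '0.9 0 0.02 0 -0.03 0' |f;python3 -m inch '0 0 0 0 0 0' |f
```

```text
position: [585.7, -23.5, 84.5] wrist_force: [-3.8, -1.5, 3.9] 
position: [585.8, -23.6, 84.4] wrist_force: [-2.8, -0.9, 5.0]
```

```bash
f(){ grep -E "wrist|position" | tr '\n' ' '; echo; }
python3 -m inch '1.2 0 0.02 0 -0.04 0' |f;python3 -m inch '0 0 0 0 0 0' |f
```

```text
position: [586.1, -23.5, 84.5] wrist_force: [-5.4, -1.7, 5.4] 
position: [586.2, -23.5, 84.4] wrist_force: [-5.2, -1.0, 6.0]
```

The resistance builds while the disc barely moves, so it is in the detent. I release to let it centre itself and lift away.

```bash
python3 -m inch '-1.2 0 0 0 0.04 0;0 0 0 0 0 0;0 0 0 0 0 0;0 0 0 0 0 0' 30; python3 -m inch '0 0 -12 0 0 0;0 0 -25 0 0 0;0 0 -40 0 0 0;0 0 -40 0 0.12 0;0 0 -20 0 0.12 0;0 0 0 0 0 0;0 0 0 0 0 0' 45;python3 -c "
from h import *
go([515.2,232.4,200])
go([515.2,232.4,200],np.radians(97))"
```

```text
t: 18.52
position: [586.5, -23.3, 84.1]
orientation: [0.991, 0.06, -0.121, 0.008]
wrist_force: [-0.3, 0.6, -0.3]
gripper_width: 29.9
grip_force: 0.0
t: 19.4
position: [616.3, -19.6, 217.4]
orientation: [0.998, 0.061, -0.002, 0.0]
wrist_force: [0.1, -0.4, 0.1]
gripper_width: 44.7
grip_force: 0.0
shift [ -69.8 -262.4   17.5] turn [ 0.001  0.005 -0.001] F [ 0.1 -0.4  0.1] t 19.4
shift [ -69.8 -262.4   17.5] turn [-0.003  0.004 -1.572] F [ 0.1 -0.4  0.1] t 19.4
```

```bash
python3 -m inch '-11.6 -43.7 2 0 0 0;-11.6 -43.7 2 0 0 0;-11.6 -43.7 2 0 0 0;-11.6 -43.7 2 0 0 0;-11.6 -43.7 2 0 0 0;-11.6 -43.7 2 0 0 0;0 0 0 0 0 -0.175;0 0 0 0 0 -0.175;0 0 0 0 0 -0.175' ; python3 -m inch '0 0 0 0 0 -0.175;0 0 0 0 0 -0.175;0 0 0 0 0 -0.175;0 0 0 0 0 -0.175;0 0 0 0 0 -0.175;0 0 0 0 0 -0.171;0 0 0 0 0 0;0 0 0 0 0 0;0 0 0 0 0 0'
cat > pin.py <<'E'
from h import *
import sys
m=r.camera_model("wrist");im,d=r.get_image("wrist");cv2.imwrite(sys.argv[1],im);p,u=pts("wrist",d,m)
h,s,v=cv2.split(cv2.cvtColor(im,cv2.COLOR_BGR2HSV))
red=(((h<6)|(h>174))&(s>150)&(v>70)).astype(np.uint8)
k,l,st,c=cv2.connectedComponentsWithStats(red)
for i in range(1,k):
    if st[i,4]>60:
        q=p[l==i];z=np.percentile(q[:,2],95);t=q[q[:,2]>z-4]
        (x,y),rr=cv2.minEnclosingCircle(t[:,:2].astype(np.float32));print(c[i].round(),st[i,4],z.round(1),t.mean(0).round(1),"circ",round(x,1),round(y,1),round(rr,1))
C=im.astype(int)
g=(C[...,1]>C[...,2]*1.25)&(C[...,1]>C[...,0]*1.1)&(abs(p[...,2]-93)<5)&(np.hypot(p[...,0]-570.5,p[...,1]-39.5)<18)
if g.sum()>20: print("boss",g.sum(),p[g].mean(0).round(1),cv2.minEnclosingCircle(p[g][:,:2].astype(np.float32)))
E
python3 pin.py pics/w2.png; python3 -c "
from h import *
go([515.2,232.4,78],np.radians(97))
print(r.get_state()['q'].round(2))"
```

```text
t: 20.52
position: [515.0, 232.4, 203.5]
orientation: [0.947, 0.321, -0.004, 0.0]
wrist_force: [0.1, -0.1, 0.1]
gripper_width: 45.0
grip_force: 0.0
t: 21.65
position: [515.6, 232.2, 205.2]
orientation: [0.663, 0.748, -0.002, -0.001]
wrist_force: [0.1, -0.4, -0.1]
gripper_width: 44.8
grip_force: 0.0
[278. 206.] 385 100.0 [514.2 233.2  98.9] circ 514.3 233.0 8.7
[148. 249.] 1013 124.2 [414.  190.2 123.5] circ 456.5 239.9 78.0
[308. 272.] 132 65.5 [552.2 160.6  64.3] circ 552.8 160.2 5.6
shift [  0.4  -0.  127.4] turn [-0.003  0.001 -0.002] F [-0.6  0.4 -0.2] t 21.7
[ 0.3   0.12  1.78 -0.    1.25  0.18]
```

View pics/w2.png

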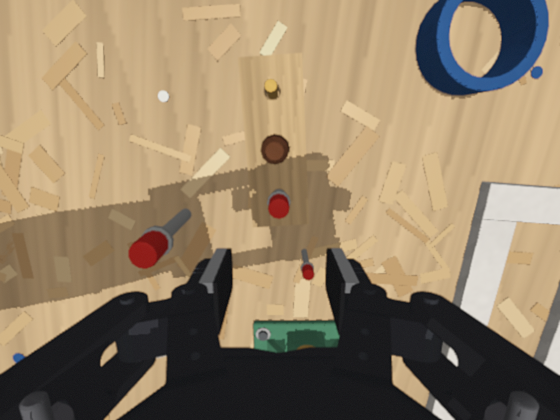

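The wrist view has the pin at (278,206), world (514.4, 233) with its top at z 99. The awl is at (275,149) and the drift at (271,87). I descend with the fingers closing across the row.

```bash
python3 -m inch '1 -1 30 0 0 0;0 0 40 0 0 0;0 0 30 0 0 0;0 0 15 0 0 0;0 0 12 0 0 0;0 0 0 0 0 0;0 0 0 0 0 0'; python3 -m inch '0 0 0 0 0 0;0 0 0 0 0 0;0 0 0 0 0 0;0 0 0 0 0 0;0 0 0 0 0 0' 10;  python3 -m inch '0 0 -3 0 0 0;0 0 -6 0 0 0;0 0 -12 0 0 0;0 0 -20 0 0 0;0 0 -30 0 0 0;0 0 -35 0 0 0;0 0 0 0 0 0;0 0 0 0 0 0;0 0 0 0 0 0'; python3 -c "
from h import *
go([570.5,39.3,185],np.radians(97))"
```

```text
t: 22.58
position: [515.3, 233.2, 79.9]
orientation: [0.663, 0.749, -0.0, -0.0]
wrist_force: [0.0, -0.7, 0.2]
gripper_width: 44.9
grip_force: 0.0
t: 23.2
position: [515.1, 233.2, 79.8]
orientation: [0.663, 0.749, -0.001, -0.0]
wrist_force: [-0.5, -0.1, 6.2]
gripper_width: 15.7
grip_force: 58.7
t: 24.32
position: [513.2, 232.6, 182.8]
orientation: [0.663, 0.749, -0.003, -0.002]
wrist_force: [0.2, 0.6, -0.4]
gripper_width: 15.5
grip_force: 58.6
shift [-198.8   33.4   -2.1] turn [-0.006  0.001 -0.001] F [ 0.2  0.6 -0.4] t 24.32
```

```bash
python3 -m inch '-40 6.7 0 0 0 0;-40 6.7 0 0 0 0;-40 6.7 0 0 0 0;-40 6.7 0 0 0 0;-38.8 6.6 0 0 0 0;0 0 0 0 0 0;0 0 0 0 0 0;0 0 0 0 0 0;0 0 0 0 0 0'; python3 -c "
from h import *
go([570.5,39.3,185],np.radians(97))
im,d=r.get_image('scene');p,u=pts('scene',d);np.savez('s3.npz',im=im,d=d,p=p)
iw,dw=r.get_image('wrist')
T=np.dot(r.camera_model('scene')['camera_from_world'],[570.5,39.3,100,1]);print(T)
cv2.imwrite('pics/s3.png',np.hstack([cv2.resize(im[130:260,150:280],None,fx=4,fy=4,interpolation=cv2.INTER_CUBIC)[:,:400], cv2.resize(iw[150:350,190:370],(400,444))[:,:].repeat(1,0) if 0 else cv2.resize(iw[150:390,180:370],(400,520))]))
"
```

```text
t: 25.45
position: [571.5, 40.8, 184.6]
orientation: [0.662, 0.749, -0.001, -0.001]
wrist_force: [-0.1, -0.1, -0.3]
gripper_width: 15.4
grip_force: 58.6
shift [-1.4 -1.1 -0.4] turn [-0.003  0.001  0.001] F [-0.1 -0.1 -0.3] t 25.45
[ -92.93869927   26.91769805 -827.51342324    1.        ]
```

View pics/s3.png

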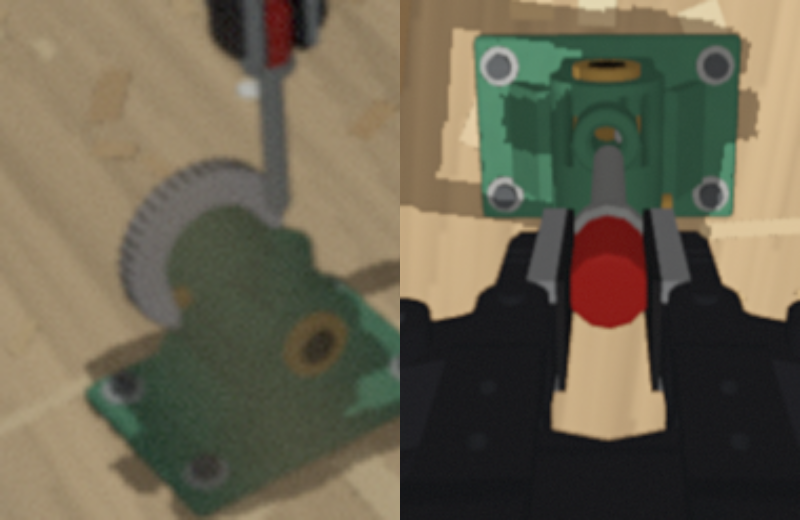

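The scene view shows the pin upright above the boss. In the wrist view the tip is at about (279,219) and the boss ring at about (278,211). I compare them by rays.

Run:
```python
from h import *
np.set_printoptions(precision=1,suppress=True)
m=r.camera_model("wrist");f=210/np.tan(np.radians(m["vertical_fov"])/2)
K=np.array([[f,0,m["cx"]],[0,f,m["cy"]],[0,0,1.]]);D=np.array([m["k1"],0,0,0])
def proj(P):
    c=m["camera_from_world"]@np.append(P,1);return cv2.projectPoints(np.array([[c[0],-c[1],-c[2]]]),np.zeros(3),np.zeros(3),K,D)[0].ravel()
im,d=r.get_image("wrist");s=r.get_state();x,y,z=s["position"];print(s["position"],"cam",np.linalg.inv(m["camera_from_world"])[:3,3])
print("pred tip far edge",proj([x,y+3.5,z-73.8]),"tip centre",proj([x,y,z-73.8]),"collar",proj([x,y,z-7.8]))
print("pred boss",proj([570.5,39.3,93]),"px/mm y",proj([570.5,40.3,93])-proj([570.5,39.3,93]))
p,u=pts("wrist",d,m);C=im.astype(int)
g=(C[...,1]>C[...,2]*1.2)&(C[...,1]>C[...,0]*1.1)
b=g&(abs(p[...,2]-93.5)<4)&(np.hypot(p[...,0]-570.5,p[...,1]-39.5)<20)
q=p[b];print("boss pts",b.sum(),"x",q[:,0].min(),q[:,0].max(),"y",q[:,1].min(),q[:,1].max(),"z",np.median(q[:,2]))
# shank: grey depth points between tip and collar
gr=(abs(C[...,1]-C[...,2])<20)&(p[...,2]>z-72)&(p[...,2]<z-12)&(np.hypot(p[...,0]-x,p[...,1]-y)<15)
q=p[gr];print("shank",gr.sum())
for a in range(15,75,12):
    t=q[abs(q[:,2]-(z-a))<6]
    if len(t)>5: print(a,len(t),"x mid",(t[:,0].min()+t[:,0].max())/2,"front y",np.percentile(t[:,1],[90]))
rows=np.where(gr.any(1))[0];print("rows",rows.min(),rows.max(),[ (np.where(gr[i])[0].min()+np.where(gr[i])[0].max())/2 for i in rows[::4]])
cv2.imwrite("pics/w4.png",cv2.resize(im[185:265,235:325],None,fx=7,fy=7,interpolation=cv2.INTER_CUBIC))
```

```text
[571.7  40.4 184.9] cam [563.2 107.3 328.4]
pred tip far edge [280.5 216.3] tip centre [279.9 220.9] collar [280.  258.6]
pred boss [278.1 215.2] px/mm y [ 0.2 -1.2]
boss pts 518 x 557.5315264669699 582.2821527840387 y 28.13323029788154 52.0212976470952 z 93.77220111878766
shank 365
27 102 x mid 570.6887738539057 front y [44.7]
39 102 x mid 570.6838045034032 front y [44.7]
51 82 x mid 570.7988261356636 front y [44.7]
63 67 x mid 570.5720736670186 front y [44.8]
rows 217 243 [np.float64(278.5), np.float64(278.5), np.float64(278.5), np.float64(278.5), np.float64(278.5), np.float64(278.5), np.float64(278.5)]
```

View pics/w4.png

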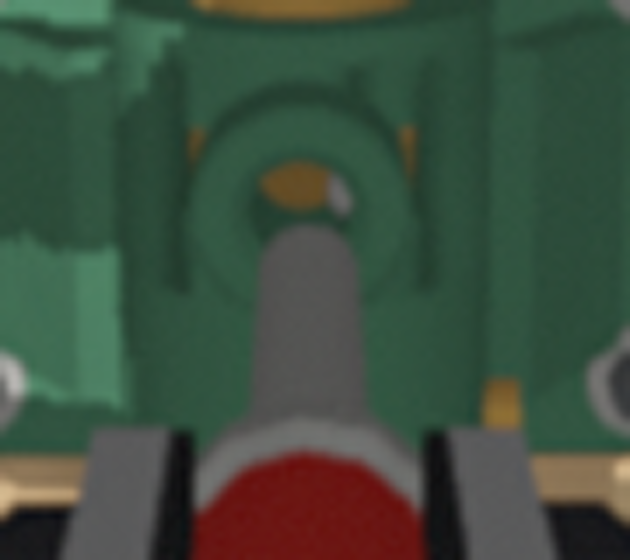

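From the same camera the pin axis is at (570.7, 39.8) and the boss centre at (570.0, 40.4). I correct by that small difference and enter gently.

```bash
f(){ grep -E "wrist|position" | tr '\n' ' '; echo; }
python3 -m inch '0.6 -0.7 4 0 0 0;0 0 6 0 0 0;0 0 5 0 0 0;0 0 0 0 0 0;0 0 0 0 0 0'|f;python3 -m inch '0 0 2 0 0 0;0 0 0 0 0 0'|f;python3 -m inch '0 0 2 0 0 0;0 0 0 0 0 0'|f;python3 -m inch '0 0 2 0 0 0;0 0 0 0 0 0'|f;python3 -m inch '0 0 2 0 0 0;0 0 0 0 0 0'|f
```

```text
position: [571.1, 40.2, 169.7] wrist_force: [-0.3, 0.1, -0.8] 
position: [571.0, 40.2, 167.7] wrist_force: [-0.6, 1.1, -1.5] 
position: [570.8, 40.3, 165.5] wrist_force: [0.1, -1.1, -0.0] 
position: [570.8, 40.3, 163.5] wrist_force: [-0.4, 0.1, -0.6] 
position: [570.8, 40.2, 161.5] wrist_force: [0.2, 0.6, -0.3]
```

The tip is 5 mm inside with no side force. I continue past the ball.

```bash
f(){ grep -E "wrist|position" | tr '\n' ' '; echo; }
python3 -m inch '0 0 2 0 0 0;0 0 2 0 0 0;0 0 0 0 0 0'|f;python3 -m inch '0 0 2 0 0 0;0 0 0 0 0 0'|f;python3 -m inch '0 0 2 0 0 0;0 0 0 0 0 0'|f;python3 -m inch '0 0 2 0 0 0;0 0 0 0 0 0'|f;python3 -m inch '0 0 2 0 0 0;0 0 0 0 0 0'|f;python3 -m inch '0 0 2 0 0 0;0 0 0 0 0 0'|f
```

```text
position: [570.7, 40.2, 157.5] wrist_force: [-0.0, 0.2, -0.7] 
position: [570.7, 40.2, 155.5] wrist_force: [-1.0, -1.0, -1.0] 
position: [570.5, 40.1, 153.7] wrist_force: [-2.3, -1.2, 2.0] 
position: [570.6, 40.2, 151.2] wrist_force: [-1.5, -0.9, -0.8] 
position: [570.6, 40.3, 149.0] wrist_force: [-1.0, -0.6, -0.5] 
position: [570.6, 40.2, 147.2] wrist_force: [-2.4, -0.8, 0.3]
```

```bash
f(){ grep -E "wrist|position" | tr '\n' ' '; echo; }
python3 -m inch '0 0 2 0 0 0;0 0 0 0 0 0'|f;python3 -m inch '0 0 1.5 0 0 0;0 0 0 0 0 0'|f;python3 -m inch '0 0 1 0 0 0;0 0 0 0 0 0'|f;python3 -m inch '0 0 1 0 0 0;0 0 0 0 0 0'|f;python3 -m inch '0 0 1 0 0 0;0 0 0 0 0 0'|f
```

```text
position: [570.6, 40.3, 145.2] wrist_force: [-2.9, -0.6, -1.9] 
position: [570.7, 40.2, 144.0] wrist_force: [-3.0, -0.2, 0.9] 
position: [570.8, 40.2, 143.1] wrist_force: [-3.9, -1.4, 0.5] 
position: [570.8, 40.2, 142.0] wrist_force: [-3.6, 1.0, 0.5] 
position: [570.8, 40.2, 141.0] wrist_force: [-2.6, -0.2, 0.2]
```

```bash
f(){ grep -E "wrist|position" | tr '\n' ' '; echo; }
python3 -m inch '0 0 1 0 0 0;0 0 0 0 0 0'|f;python3 -m inch '0 0 1 0 0 0;0 0 0 0 0 0'|f;python3 -m inch '0 0 1 0 0 0;0 0 0 0 0 0'|f;python3 -m inch '0 0 1.5 0 0 0;0 0 0 0 0 0'|f;python3 -m inch '0 0 1.5 0 0 0;0 0 0 0 0 0'|f
```

```text
position: [570.8, 40.2, 140.1] wrist_force: [-3.9, -0.9, 0.4] 
position: [570.8, 40.2, 139.1] wrist_force: [-3.2, -1.0, 0.4] 
position: [570.8, 40.2, 138.0] wrist_force: [-4.2, -0.7, 0.4] 
position: [570.8, 40.2, 136.3] wrist_force: [-3.8, -1.0, -1.1] 
position: [570.8, 40.2, 134.9] wrist_force: [-4.3, -1.8, -1.2]
```

The tip is 32 mm down and inside the cross-hole without resistance. I carry on.

```bash
f(){ grep -E "wrist|position|^t:" | tr '\n' ' '; echo; }
python3 -m inch '0 -0.4 2 0 0 0;0 0 2 0 0 0;0 0 0 0 0 0'|f;python3 -m inch '0 0 2 0 0 0;0 0 2 0 0 0;0 0 0 0 0 0'|f;python3 -m inch '0 0 2 0 0 0;0 0 2 0 0 0;0 0 0 0 0 0'|f;python3 -m inch '0 0 2 0 0 0;0 0 2 0 0 0;0 0 0 0 0 0'|f
```

```text
t: 31.72 position: [570.6, 40.2, 130.8] wrist_force: [-2.8, -1.3, -1.6] 
t: 32.1 position: [570.5, 40.2, 126.8] wrist_force: [-3.8, -0.4, -0.8] 
t: 32.48 position: [570.4, 40.2, 122.8] wrist_force: [-2.2, -1.3, -0.9] 
t: 32.85 position: [570.4, 40.2, 118.7] wrist_force: [-2.6, -1.0, -1.5]
```

```bash
f(){ grep -E "wrist|position|^t:" | tr '\n' ' '; echo; }
python3 -m inch '0 0 2 0 0 0;0 0 2 0 0 0;0 0 0 0 0 0'|f;python3 -m inch '0 0 2 0 0 0;0 0 2 0 0 0;0 0 0 0 0 0'|f
```

```text
t: 33.22 position: [570.3, 40.1, 114.7] wrist_force: [-3.5, 0.1, -1.5] 
t: 33.6 position: [570.3, 40.2, 110.7] wrist_force: [-3.8, -0.1, -1.5]
```

```bash
f(){ grep -E "wrist|position|^t:" | tr '\n' ' '; echo; }
python3 -m inch '0 0 2 0 0 0;0 0 2 0 0 0;0 0 2 0 0 0;0 0 0 0 0 0'|f;python3 -m inch '0 0 1 0 0 0;0 0 0 0 0 0'|f;python3 -m inch '0 0 1 0 0 0;0 0 0 0 0 0'|f;python3 -m inch '0 0 1 0 0 0;0 0 0 0 0 0'|f
```

```text
t: 34.1 position: [570.4, 40.1, 104.7] wrist_force: [-4.3, -0.8, -0.7] 
t: 34.35 position: [570.4, 40.1, 104.1] wrist_force: [-4.6, -0.5, -1.0] 
t: 34.6 position: [570.4, 40.1, 103.2] wrist_force: [-4.8, -0.8, -0.1] 
t: 34.85 position: [570.4, 40.1, 102.1] wrist_force: [-3.5, -0.8, 0.3]
```

```bash
f(){ grep -E "wrist|position|^t:" | tr '\n' ' '; echo; }
python3 -m inch '0 0 0.7 0 0 0;0 0 0 0 0 0'|f;python3 -m inch '0 0 0.7 0 0 0;0 0 0 0 0 0'|f;python3 -m inch '0 0 0.6 0 0 0;0 0 0 0 0 0'|f
```

```text
t: 35.1 position: [570.4, 40.1, 101.5] wrist_force: [-3.8, -0.6, 0.2] 
t: 35.35 position: [570.5, 40.1, 101.0] wrist_force: [-4.8, -0.3, 1.3] 
t: 35.6 position: [570.5, 40.1, 101.0] wrist_force: [-5.6, -0.9, 5.3]
```

The collar has seated, with contact at z 101.0 where I expected 100.8. I release and back off.

```bash
python3 -m inch '0 0 0.4 0 0 0;0 0 0 0 0 0'|grep wrist;python3 -m inch '0 0 0 0 0 0;0 0 0 0 0 0;0 0 0 0 0 0;0 0 -6 0 0 0;0 0 -15 0 0 0;0 0 -30 0 0 0;0 0 -40 0 0 0;0 0 -30 0 0 0;0 0 0 0 0 0;0 0 0 0 0 0;0 0 0 0 0 0' 40; python3 pin.py pics/w5.png; python3 -c "
from h import *
im,d=r.get_image('scene');cv2.imwrite('pics/s5.png',im[120:330,140:420].repeat(2,0).repeat(2,1));print(r.get_state()['t'])"
```

```text
wrist_force: [-7.0, -0.4, 7.3]
t: 37.22
position: [569.5, 40.3, 219.0]
orientation: [0.663, 0.749, -0.002, -0.002]
wrist_force: [-0.1, -0.1, 0.5]
gripper_width: 40.2
grip_force: 0.0
[99.  2.] 114 109.9 [419.9 175.2 116.3] circ 486.3 142.3 83.2
[278.  63.] 155 65.5 [552.6 158.3  66.4] circ 556.0 135.6 29.1
[279. 210.] 425 121.1 [568.8  40.6 121.9] circ 565.2 69.1 38.1
boss 156 [570.8  46.1  93.3] ((569.7459716796875, 39.56897735595703), 12.5100679397583)
37.325
```

View pics/s5.png

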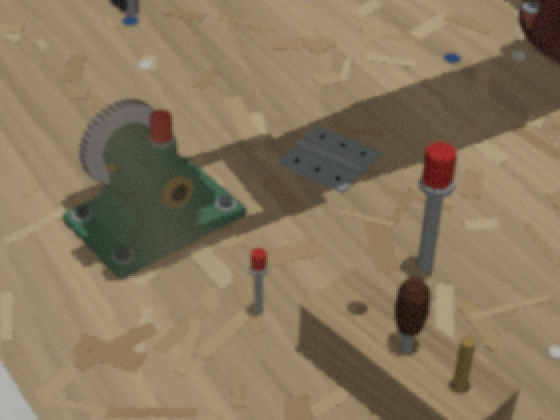

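The scene view shows the pin seated upright in the boss at (160,135), and the awl and drift still in the rack at (412,310) and (463,365). The knob top reads 121 mm with the same +2 bias as before, so it is 119 as expected.

```bash
python3 -c "
from rig import r
print(r.finish_job())"
```

```text
the job is handed in; nothing more can be done
None
```

The index pin is in through boss and spindle with its collar on the boss and the gripper clear, the drift and awl are still in the rack, and I handed the job in at about 37 s; no verdict was returned.

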